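# Line up the turned candlesticks by height for oiling

## Robot

A 6-joint arm with a two-finger parallel gripper is mounted at the origin on the work surface. World frame = base frame: x ahead of the robot, y to its left, z up, the work surface at z = 0. Lengths are in mm, angles in rad, forces in N, time in s.
With the tool pointing down it reaches from about 250 to 800 mm from the base axis. Payload 8.5 kg.
Tool frame: the origin (TCP) lies midway between the tips of the shut fingers; the grasp point (between the pads) lies 19 mm behind it; z points along the fingers, y is the direction in which the jaws open and shut (so a half turn about z gives the same grasp; the last joint's range is limited). The gripper opens to 85 mm and grips with 20 to 120 N. Pads are 22 mm wide; open, the fingers measure 114 mm over their backs; the gripper's body (76 mm by 85 mm) begins 54 mm behind the grasp point. The pads swing forward as they close: fully open they stand 13 mm farther back than shut.
Start: joints at [1.349, 0.238, -0.013, 1.319, 0, 1.571], TCP at [115.481, 512.097, 231.276] pointing down, gripper open.
Joint ranges: [-2.66, 2.66], [-1.03, 1.9], [-1.14, 1.46], [-1.82, 2.27], [-1.45, 1.34], [-3.14, 3.14]. Speed limits (rad/s): [2.22, 2.22, 2.79, 3.14, 3.14, 3.14].

## Interface

Orientations are given as [roll, pitch, yaw] about the fixed x, y, z axes, in that order (R = Rz(yaw) Ry(pitch) Rx(roll)).
In Python, from plant import readout, cams, job gives the robot as it stands. The module is installed in compiled form; this text tells all that it offers.
- The arm moves only by the shell command python3 -m jog 'ROWS' [FORCE]. ROWS is JSON, a list of rows, each an object of numbers: "fingers": the finger opening in m, from 0 to 0.0854; "tx", "ty", "tz": the shift along the tool's x, y, z in m; "twist": the turn about the tool's z in rad. In form: [{"fingers": .., "tx": .., "ty": .., "tz": .., "twist": ..}, ...]. A call has 1 to 20 rows; each row shifts and turns the commanded pose from where the row before left it, along the tool's axes as they then stand; what a row does not reach is not made up. A row lasts 1/12 s, in which the tool goes at most 41.7 mm and 7.16 degrees, less where a joint would pass 70% of its speed; a pose out of reach is approached as far as the arm can. A call with a gripper value outside its range is refused whole. The fingers move at their own pace and stop on an object; FORCE is the grip in N (left out, the last holds). Time passes only in rows, so rows that do not move let the fingers close. It gives the time, the measured TCP pose, the force and the opening at its end, in the units of the state.
- readout.observe(): the state, without advancing time (a new reading comes with each control period).
- cams.capture(name): name is "scene" or "top"; returns a dict with "pixels" (384x512x3 uint8, red, green, blue), "fx", "fy", "cx", "cy" (pixels), "view" (4x4, takes a point from world to camera coordinates). Camera axes: x right, y up, looking along -z (the intrinsics and any distortion apply to the point x, -y, -z); pixel columns grow to the right and rows downward; lengths in mm; the calibration is good to about 2 mm. A picture is of the moment at which its call begins. There is no depth.
- job.job_done(): hands the job in, once; it reports no verdict.
The state is a dict: "t": time; "joints": joint angles; "qvel": joint speeds; "effort": joint torques, N m; "tool_pos": TCP position; "tool_rot": TCP orientation; "wrist_force": force on the tool from outside, world axes, zero at the start; "moment": the same for the moment, N m; "grip_width": finger opening in mm.
Only numpy, scipy, OpenCV 4.12 (cv2) and the standard library are available. Lean on these libraries where they do the work, as an engineer would, in place of code of your own. Each camera call takes 0.05 s, during which the arm holds its last target.

## Task

Stand the four turned wooden candlesticks on the four cork pads of the finishing board, one to a pad, in order of height: the tallest on the pad next to the red block, then down step by step to the shortest next to the green block. Each must stand upright in the middle of its pad (within about 10 mm); set them down gently without dropping them, and knock none over.

Things in the scene. Friction and masses are not known exactly. Their poses are not given: they have to be found in the camera images.
- stick_60: Turned wooden candlestick of very dark brown walnut, 60 mm tall: round foot 50 mm across and about 12 mm high, slim stem 22 mm across, and a straight round cup 36 mm across that is the topmost 32 mm (a good place to grip), with a thin brass ring and dark disc on top. Loose, standing upright on the table at the start. Origin: centre of the underside of its foot; z up its axis.
- stick_80: Turned wooden candlestick of pale beech, 80 mm tall: round foot 54 mm across and about 12 mm high, slim stem 22 mm across, and a straight round cup 36 mm across that is the topmost 32 mm (a good place to grip), with a thin brass ring and dark disc on top. Loose, standing upright on the table at the start. Origin: centre of the underside of its foot; z up its axis.
- stick_100: Turned wooden candlestick of reddish-brown cherry, 100 mm tall: round foot 58 mm across and about 12 mm high, slim stem 22 mm across, and a straight round cup 36 mm across that is the topmost 32 mm (a good place to grip), with a thin brass ring and dark disc on top. Loose, standing upright on the table at the start. Origin: centre of the underside of its foot; z up its axis.
- stick_120: Turned wooden candlestick of mid-brown oak, 120 mm tall: round foot 62 mm across and about 12 mm high, slim stem 22 mm across, and a straight round cup 36 mm across that is the topmost 32 mm (a good place to grip), with a thin brass ring and dark disc on top. Loose, standing upright on the table at the start. Origin: centre of the underside of its foot; z up its axis.
- mark_1: Cork pad 1 of the four in the row: tan disc 72 mm across, 4 mm thick, fixed on a grey board 90 x 430 mm, 12 mm thick, that lies on the table. The pads stand in one straight line 90 mm apart, numbered along the board in the order 1, 2, 3, 4. Origin: centre of the disc's underside, 12 mm above the table; its top is 16 mm above the table. Its y axis runs along the row, x across it.
- mark_2: Cork pad 2 of the four in the row: tan disc 72 mm across, 4 mm thick, fixed on a grey board 90 x 430 mm, 12 mm thick, that lies on the table. The pads stand in one straight line 90 mm apart, numbered along the board in the order 1, 2, 3, 4. Origin: centre of the disc's underside, 12 mm above the table; its top is 16 mm above the table. Its y axis runs along the row, x across it.
- mark_3: Cork pad 3 of the four in the row: tan disc 72 mm across, 4 mm thick, fixed on a grey board 90 x 430 mm, 12 mm thick, that lies on the table. The pads stand in one straight line 90 mm apart, numbered along the board in the order 1, 2, 3, 4. Origin: centre of the disc's underside, 12 mm above the table; its top is 16 mm above the table. Its y axis runs along the row, x across it.
- mark_4: Cork pad 4 of the four in the row: tan disc 72 mm across, 4 mm thick, fixed on a grey board 90 x 430 mm, 12 mm thick, that lies on the table. The pads stand in one straight line 90 mm apart, numbered along the board in the order 1, 2, 3, 4. Origin: centre of the disc's underside, 12 mm above the table; its top is 16 mm above the table. Its y axis runs along the row, x across it.
- red_block: Fixed red block, 60 mm across the board, 26 mm along it, 18 mm high, on one end of the grey board, 63 mm from the middle of the nearest pad. The red and the green block are at opposite ends; which is at which end changes from start to start. Origin: centre of its underside, 12 mm above the table.
- green_block: Fixed green block, 60 mm across the board, 26 mm along it, 18 mm high, on one end of the grey board, 63 mm from the middle of the nearest pad. The red and the green block are at opposite ends; which is at which end changes from start to start. Origin: centre of its underside, 12 mm above the table.

How it is judged:
By the outcome, as a careful person would: the job done as asked, in the order asked, and still so for the second after the job is handed in, with the robot touching nothing.
It also fails if it takes over 115 s, if anything falls off the work surface, if the arm or the gripper's body presses on something with over 40 N, if the wrist force passes 120 N, or if a joint passes its speed limit or range.

## Working session

There is one attempt and no reset: what is moved stays moved. The work goes in short steps, Python scripts to look and compute and a shell command to move; the robot and the scene stay as the last step left them, time stands still between calls to the robot, and variables do not carry over. Pictures are saved under pics/ and viewed, and the job is handed in when it is done.

```bash
mkdir -p pics
cat > h.py <<'E'
from plant import readout, cams, job
import numpy as np, cv2
def snap(n,f):
    c=cams.capture(n); im=np.array(c['pixels'])[:,:,::-1].copy(); cv2.imwrite('pics/'+f,im); np.savez('pics/'+f+'.npz',**{k:np.array(v) for k,v in c.items()}); return c
def pix2world(c,u,v,z):
    V=np.array(c['view']);R=V[:3,:3];t=V[:3,3]
    d=np.array([(u-c['cx'])/c['fx'],-(v-c['cy'])/c['fy'],-1.0])
    o=-R.T@t; w=R.T@d
    s=(z-o[2])/w[2]; return o+s*w
def w2pix(c,p):
    V=np.array(c['view']);q=V[:3,:3]@np.array(p)+V[:3,3]
    return c['cx']+c['fx']*q[0]/-q[2], c['cy']+c['fy']*(-q[1])/-q[2]
E
python3 - <<'E'
from h import *
for n in('top','scene'):
    c=snap(n,n+'0.png'); print({k:(v if k!='pixels' else 0) for k,v in c.items()})
print(readout.observe())
E
```

```text
{'pixels': 0, 'fx': 394.62380962242213, 'fy': 394.62380962242213, 'cx': 257.02167805714566, 'cy': 192.12156431559754, 'view': array([[ 8.90696128e-04, -9.99976237e-01, -6.83614655e-03,
        -5.97926410e+00],
       [ 9.91389675e-01, -1.21304309e-05,  1.30944690e-01,
        -5.68759721e+02],
       [-1.30941661e-01, -6.89391704e-03,  9.91366106e-01,
        -9.14253184e+02],
       [ 0.00000000e+00,  0.00000000e+00,  0.00000000e+00,
         1.00000000e+00]])}
{'pixels': 0, 'fx': 474.77170868215535, 'fy': 474.77170868215535, 'cx': 255.09416667591154, 'cy': 191.93651593675642, 'view': array([[-8.05479077e-01,  5.92350642e-01, -1.80048111e-02,
         4.41093722e+02],
       [-4.43349635e-01, -5.82150564e-01,  6.81573050e-01,
         2.18507754e+02],
       [ 3.93248723e-01,  5.56975258e-01,  7.31528539e-01,
        -1.35311591e+03],
       [ 0.00000000e+00,  0.00000000e+00,  0.00000000e+00,
         1.00000000e+00]])}
{'t': 0.1, 'joints': array([ 1.34903839e+00,  2.38710675e-01, -1.41941113e-02,  1.31923111e+00,
       -1.84720158e-05,  1.57078258e+00]), 'qvel': array([-0.00081176, -0.00121278,  0.0035975 ,  0.00030699,  0.00030034,
       -0.00135659]), 'effort': array([ 7.08308908e-04, -5.39720106e+01,  3.47001100e+01,  1.34000595e-02,
        1.17953500e-04, -3.27206806e-06]), 'tool_pos': array([115.38838052, 511.75155202, 230.73783147]), 'tool_rot': array([-3.14025308e+00,  1.84535868e-05,  2.91984849e+00]), 'wrist_force': array([ 0.60468079, -0.62049028, -0.44569686]), 'moment': array([-0.00987519, -0.03147597,  0.02946903]), 'grip_width': 85.26475980233701}
```

View pics/top0.png

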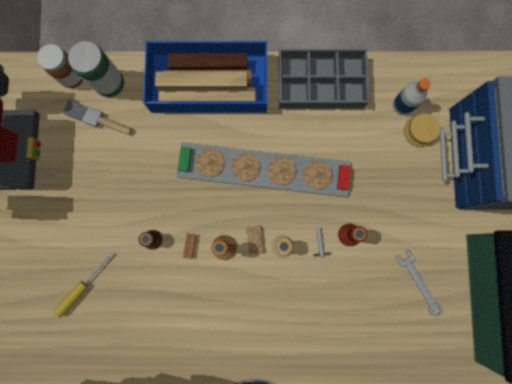

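View pics/scene0.png

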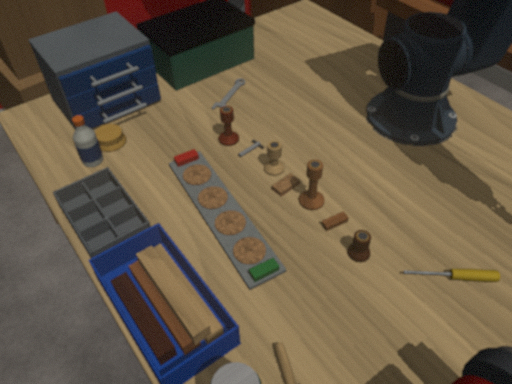

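Run:
```python
from h import *
im=cv2.imread('pics/top0.png')
cv2.imwrite('pics/c1.png',cv2.resize(im[215:275,130:260],None,fx=6,fy=6,interpolation=cv2.INTER_CUBIC))
cv2.imwrite('pics/c2.png',cv2.resize(im[215:275,250:380],None,fx=6,fy=6,interpolation=cv2.INTER_CUBIC))
cv2.imwrite('pics/c3.png',cv2.resize(im[135:205,170:360],None,fx=4,fy=4,interpolation=cv2.INTER_CUBIC))
```

```text
(no output)
```

View pics/c1.png

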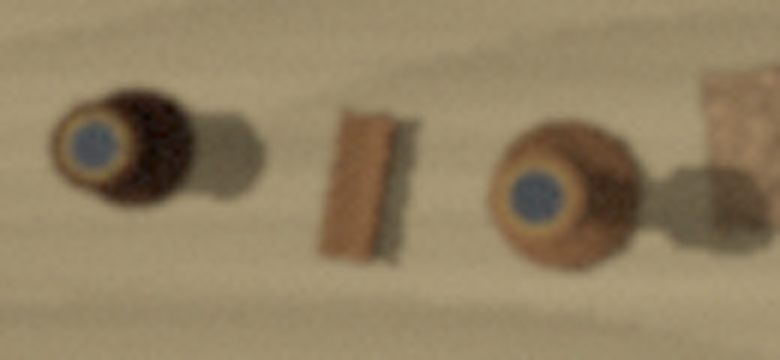

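View pics/c2.png

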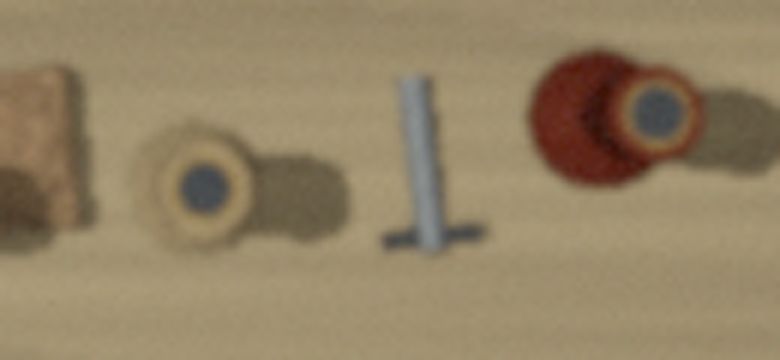

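View pics/c3.png

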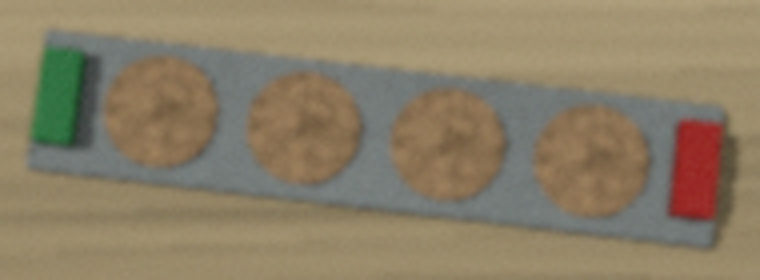

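Run:
```python
from h import *
c=dict(np.load('pics/top0.png.npz'))
f=lambda x,y,ox,oy,s:((x+.5)/s-.5+ox,(y+.5)/s-.5+oy)
for n,x,y,ox,h,fx,fy in[('60',95,146,130,60,133,147),('120',536,197,130,120,567,195),('80',204,188,250,80,193,187),('100',658,112,250,100,597,118)]:
    print(n,pix2world(c,*f(x,y,ox,215,6),h).round(1),'foot',pix2world(c,*f(fx,fy,ox,215,6),10).round(1))
P=[pix2world(c,*f(x,y,170,135,4),16) for x,y in[(160,112),(304,129),(448,145),(592,160)]]
print(np.round(P,1)); print(np.linalg.norm(np.diff(P,axis=0),axis=1), np.arctan2(P[0][0]-P[3][0],P[0][1]-P[3][1]))
for x,y in [(59,97),(697,170)]: print(pix2world(c,*f(x,y,170,135,4),30))
cs=dict(np.load('pics/scene0.png.npz'))
im=cv2.imread('pics/scene0.png')
for p in P:
    u,v=w2pix(cs,p); print('pad scene',u,v); cv2.circle(im,(int(u),int(v)),2,(255,0,0),-1)
cv2.imwrite('pics/s1.png',cv2.resize(im[90:290,150:390],None,fx=3,fy=3,interpolation=cv2.INTER_CUBIC))
```

```text
60 [456.2 253.2  60. ] foot [456.4 252.   10. ]
120 [437.3  76.  120. ] foot [437.2  74.6  10. ]
80 [440.5 -66.2  80. ] foot [440.6 -65.9  10. ]
100 [ 468.5 -232.9  100. ] foot [ 468.6 -230.6   10. ]
[[ 645.8  112.6   16. ]
 [ 634.9   22.8   16. ]
 [ 624.8  -66.6   16. ]
 [ 615.3 -155.7   16. ]]
[90.46119739 90.0188782  89.60625342] 0.11293851779290334
[652.2648971  173.17417878  30.        ]
[ 606.62703083 -217.47525373   30.        ]
pad scene 249.2497427464038 248.6721470699556
pad scene 229.96969941964565 220.70226723817083
pad scene 212.38183459709649 195.62785180393192
pad scene 196.23203465817903 173.01840947583955
```

View pics/s1.png

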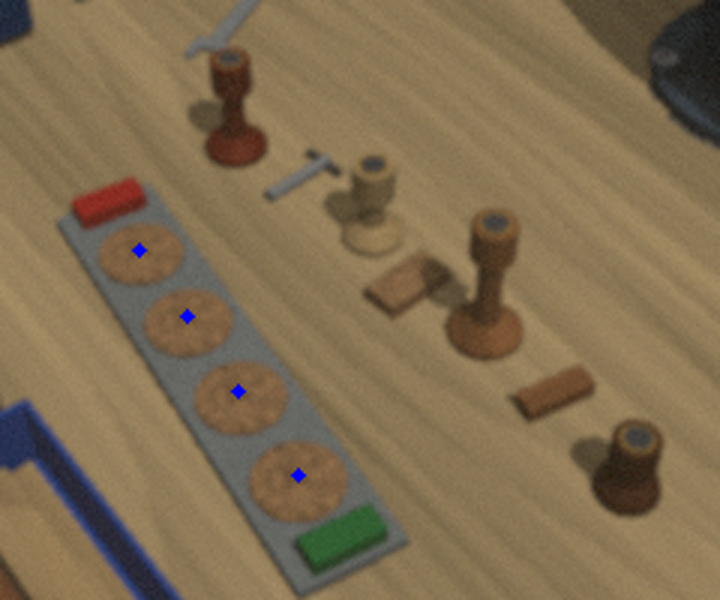

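```bash
python3 -m jog '[{"twist":0.1226},{"twist":0.1226},{"twist":0.1226},{"twist":0.1226},{"twist":0.1226},{"twist":0.1226},{"twist":0.1226},{"twist":0.1226},{"twist":0.1226},{"twist":0.1226},{"twist":0.1226},{}]' 40
```

```text
$[0]: bad value
```

```bash
python3 -m jog '[{"fingers":0.085,"tx":0,"ty":0,"tz":0,"twist":0.1226}]' 40
```

```text
t: 0.18
tool_pos: [115.4, 511.8, 230.8]
tool_rot: [-3.141, 0.0, 2.799]
wrist_force: [0.4, -0.7, -0.8]
grip_width: 84.7
```

```bash
python3 -m jog '[{"fingers":0.085,"twist":0.1226},{"fingers":0.085,"twist":0.1226},{"fingers":0.085,"twist":0.1226},{"fingers":0.085,"twist":0.1226},{"fingers":0.085,"twist":0.1226},{"fingers":0.085,"twist":0.1226},{"fingers":0.085,"twist":0.1226},{"fingers":0.085,"twist":0.1226},{"fingers":0.085,"twist":0.1226},{"fingers":0.085,"twist":0.1226}]' 40
```

```text
$[0]: bad value
```

```bash
python3 -m jog '[{"fingers":0.085,"tx":0,"ty":0,"tz":0,"twist":0.1226},{"fingers":0.085,"tx":0,"ty":0,"tz":0,"twist":0.1226},{"fingers":0.085,"tx":0,"ty":0,"tz":0,"twist":0.1226},{"fingers":0.085,"tx":0,"ty":0,"tz":0,"twist":0.1226},{"fingers":0.085,"tx":0,"ty":0,"tz":0,"twist":0.1226},{"fingers":0.085,"tx":0,"ty":0,"tz":0,"twist":0.1226},{"fingers":0.085,"tx":0,"ty":0,"tz":0,"twist":0.1226},{"fingers":0.085,"tx":0,"ty":0,"tz":0,"twist":0.1226},{"fingers":0.085,"tx":0,"ty":0,"tz":0,"twist":0.1226},{"fingers":0.085,"tx":0,"ty":0,"tz":0,"twist":0.1226},{"fingers":0.085,"tx":0,"ty":0,"tz":0,"twist":0}]' 40
```

```text
t: 1.1
tool_pos: [115.4, 511.9, 231.0]
tool_rot: [-3.141, 0.001, 1.566]
wrist_force: [-0.1, -0.3, -0.4]
grip_width: 84.6
```

```bash
python3 -m jog '[{"fingers":0.085,"tx":-0.0216,"ty":0.0284,"tz":0,"twist":0},{"fingers":0.085,"tx":-0.0216,"ty":0.0284,"tz":0,"twist":0},{"fingers":0.085,"tx":-0.0216,"ty":0.0284,"tz":0,"twist":0},{"fingers":0.085,"tx":-0.0216,"ty":0.0284,"tz":0,"twist":0},{"fingers":0.085,"tx":-0.0216,"ty":0.0284,"tz":0,"twist":0},{"fingers":0.085,"tx":-0.0216,"ty":0.0284,"tz":0,"twist":0},{"fingers":0.085,"tx":-0.0216,"ty":0.0284,"tz":0,"twist":0},{"fingers":0.085,"tx":-0.0216,"ty":0.0284,"tz":0,"twist":0},{"fingers":0.085,"tx":-0.0216,"ty":0.0284,"tz":0,"twist":0},{"fingers":0.085,"tx":-0.0216,"ty":0.0284,"tz":0,"twist":0},{"fingers":0.085,"tx":-0.0216,"ty":0.0284,"tz":0,"twist":0},{"fingers":0.085,"tx":-0.0216,"ty":0.0284,"tz":0,"twist":0},{"fingers":0.085,"tx":0,"ty":0,"tz":0,"twist":0},{"fingers":0.085,"tx":0,"ty":0,"tz":0,"twist":0}]'
```

```text
t: 2.27
tool_pos: [457.4, 251.7, 230.7]
tool_rot: [-3.141, 0.001, 1.572]
wrist_force: [0.4, 0.3, -0.5]
grip_width: 85.1
```

```bash
python3 -m jog '[{"fingers":0.085,"tx":0.001,"ty":-0.001,"tz":0.025,"twist":0},{"fingers":0.085,"tx":0,"ty":0,"tz":0.03,"twist":0},{"fingers":0.085,"tx":0,"ty":0,"tz":0.03,"twist":0},{"fingers":0.085,"tx":0,"ty":0,"tz":0.03,"twist":0},{"fingers":0.085,"tx":0,"ty":0,"tz":0.02,"twist":0},{"fingers":0.085,"tx":0,"ty":0,"tz":0.015,"twist":0},{"fingers":0.085,"tx":0,"ty":0,"tz":0,"twist":0}]'
python3 - <<'E'
from h import *
for n in('top','scene'): snap(n,n+'1.png')
a=cv2.imread('pics/top1.png');b=cv2.imread('pics/scene1.png')
cv2.imwrite('pics/m1.png',np.hstack([cv2.resize(a[170:300,70:250],(540,390)),cv2.resize(b[190:310,300:420],(260,390))]))
E
```

```text
t: 2.85
tool_pos: [452.5, 253.8, 78.4]
tool_rot: [-3.137, 0.003, 1.575]
wrist_force: [-0.2, -0.0, 0.8]
grip_width: 85.0
```

View pics/m1.png

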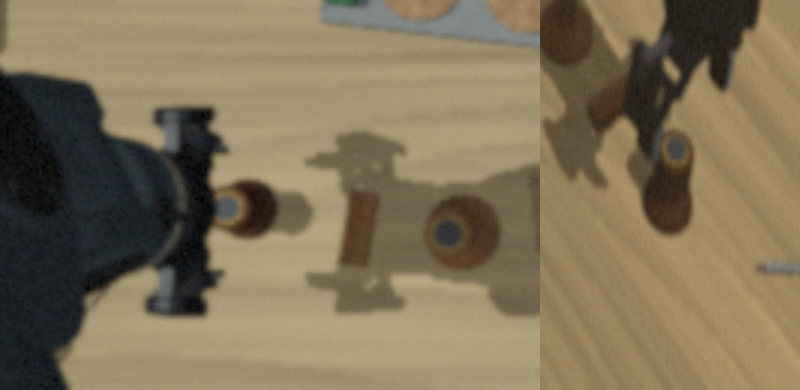

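```bash
python3 -m jog '[{"fingers":0.085,"tx":0,"ty":0,"tz":0,"twist":0},{"fingers":0.085,"tx":0,"ty":0,"tz":0,"twist":0}]'
```

```text
t: 3.12
tool_pos: [455.9, 254.7, 82.6]
tool_rot: [3.14, -0.001, 1.572]
wrist_force: [0.2, -0.1, -0.2]
grip_width: 84.9
```

```bash
python3 -m jog '[{"fingers":0.085,"tx":-0.002,"ty":0,"tz":0.01,"twist":0},{"fingers":0.085,"tx":0,"ty":0,"tz":0.015,"twist":0},{"fingers":0.085,"tx":0,"ty":0,"tz":0.015,"twist":0},{"fingers":0.085,"tx":0,"ty":0,"tz":0.01,"twist":0},{"fingers":0.085,"tx":0,"ty":0,"tz":0.008,"twist":0},{"fingers":0.085,"tx":0,"ty":0,"tz":0,"twist":0},{"fingers":0.085,"tx":0,"ty":0,"tz":0,"twist":0}]'
```

```text
t: 3.7
tool_pos: [455.4, 252.1, 23.5]
tool_rot: [-3.141, 0.0, 1.571]
wrist_force: [0.6, -0.3, 0.1]
grip_width: 85.0
```

```bash
python3 -m jog '[{"fingers":0.06,"tx":0,"ty":0.0005,"tz":0,"twist":0},{"fingers":0.05,"tx":0,"ty":0,"tz":0,"twist":0},{"fingers":0.045,"tx":0,"ty":0,"tz":0,"twist":0},{"fingers":0.04,"tx":0,"ty":0,"tz":0,"twist":0},{"fingers":0.036,"tx":0,"ty":0,"tz":0,"twist":0},{"fingers":0.03,"tx":0,"ty":0,"tz":0,"twist":0},{"fingers":0.025,"tx":0,"ty":0,"tz":0,"twist":0},{"fingers":0.02,"tx":0,"ty":0,"tz":0,"twist":0},{"fingers":0.02,"tx":0,"ty":0,"tz":0,"twist":0},{"fingers":0.02,"tx":0,"ty":0,"tz":0,"twist":0}]' 40
```

```text
t: 4.53
tool_pos: [455.9, 252.1, 23.7]
tool_rot: [3.141, -0.0, 1.571]
wrist_force: [-1.6, -0.4, 3.9]
grip_width: 35.0
```

```bash
python3 -m jog '[{"fingers":0.02,"tx":0,"ty":0,"tz":-0.005,"twist":0},{"fingers":0.02,"tx":0,"ty":0,"tz":-0.01,"twist":0},{"fingers":0.02,"tx":0,"ty":0,"tz":-0.02,"twist":0},{"fingers":0.02,"tx":0,"ty":0,"tz":-0.02,"twist":0},{"fingers":0.02,"tx":0,"ty":0,"tz":-0.02,"twist":0},{"fingers":0.02,"tx":0,"ty":0,"tz":-0.015,"twist":0},{"fingers":0.02,"tx":0,"ty":0,"tz":-0.01,"twist":0},{"fingers":0.02,"tx":0,"ty":0,"tz":0,"twist":0},{"fingers":0.02,"tx":0,"ty":0,"tz":0,"twist":0}]' 40
```

```text
t: 5.28
tool_pos: [456.1, 252.1, 123.6]
tool_rot: [3.141, -0.0, 1.571]
wrist_force: [-0.7, -0.3, -0.7]
grip_width: 35.2
```

```bash
python3 -m jog '[{"fingers":0.02,"tx":-0.007,"ty":0.0095,"tz":0,"twist":0},{"fingers":0.02,"tx":-0.014,"ty":0.019,"tz":0,"twist":0},{"fingers":0.02,"tx":-0.014,"ty":0.019,"tz":0,"twist":0},{"fingers":0.02,"tx":-0.014,"ty":0.019,"tz":0,"twist":0},{"fingers":0.02,"tx":-0.014,"ty":0.019,"tz":0,"twist":0},{"fingers":0.02,"tx":-0.014,"ty":0.019,"tz":0,"twist":0},{"fingers":0.02,"tx":-0.014,"ty":0.019,"tz":0,"twist":0},{"fingers":0.02,"tx":-0.014,"ty":0.019,"tz":0,"twist":0},{"fingers":0.02,"tx":-0.014,"ty":0.019,"tz":0,"twist":0},{"fingers":0.02,"tx":-0.014,"ty":0.019,"tz":0,"twist":0},{"fingers":0.02,"tx":-0.007,"ty":0.009,"tz":0,"twist":0},{"fingers":0.02,"tx":0,"ty":0,"tz":0,"twist":0},{"fingers":0.02,"tx":0,"ty":0,"tz":0,"twist":0},{"fingers":0.02,"tx":0,"ty":0,"tz":0,"twist":0}]' 40
```

```text
t: 6.45
tool_pos: [644.4, 112.3, 122.6]
tool_rot: [-3.14, 0.0, 1.571]
wrist_force: [-0.1, 1.1, -0.4]
grip_width: 35.0
```

```bash
python3 -m jog '[{"fingers":0.02,"tx":0,"ty":0.001,"tz":0.008,"twist":0},{"fingers":0.02,"tx":0,"ty":0,"tz":0.015,"twist":0},{"fingers":0.02,"tx":0,"ty":0,"tz":0.015,"twist":0},{"fingers":0.02,"tx":0,"ty":0,"tz":0.015,"twist":0},{"fingers":0.02,"tx":0,"ty":0,"tz":0.012,"twist":0},{"fingers":0.02,"tx":0,"ty":0,"tz":0.008,"twist":0},{"fingers":0.02,"tx":0,"ty":0,"tz":0.005,"twist":0},{"fingers":0.02,"tx":0,"ty":0,"tz":0.001,"twist":0},{"fingers":0.02,"tx":0,"ty":0,"tz":0,"twist":0},{"fingers":0.02,"tx":0,"ty":0,"tz":0,"twist":0}]' 40
python3 - <<'E'
from h import *
for n in('top','scene'): snap(n,n+'2.png')
a=cv2.imread('pics/top2.png');b=cv2.imread('pics/scene2.png')
cv2.imwrite('pics/m2.png',np.hstack([cv2.resize(a[110:220,150:270],(420,385)),cv2.resize(b[180:300,180:300],(380,385))]))
E
```

```text
t: 7.28
tool_pos: [646.8, 112.3, 45.0]
tool_rot: [3.141, -0.0, 1.571]
wrist_force: [0.1, -0.8, 0.1]
grip_width: 34.8
```

View pics/m2.png

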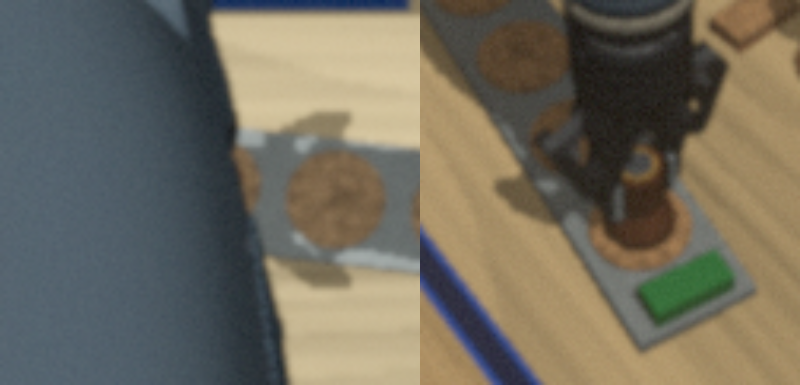

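```bash
python3 -m jog '[{"fingers":0.02,"tx":0,"ty":-0.001,"tz":0.002,"twist":0},{"fingers":0.02,"tx":0,"ty":0,"tz":0.001,"twist":0},{"fingers":0.02,"tx":0,"ty":0,"tz":0.001,"twist":0},{"fingers":0.02,"tx":0,"ty":0,"tz":0.001,"twist":0},{"fingers":0.02,"tx":0,"ty":0,"tz":0,"twist":0},{"fingers":0.02,"tx":0,"ty":0,"tz":0,"twist":0}]' 40
```

```text
t: 7.88
tool_pos: [645.4, 112.0, 39.8]
tool_rot: [3.141, 0.0, 1.571]
wrist_force: [-2.5, -0.5, 4.5]
grip_width: 34.8
```

```bash
python3 -m jog '[{"fingers":0.037,"tx":0,"ty":0,"tz":0,"twist":0},{"fingers":0.04,"tx":0,"ty":0,"tz":0,"twist":0},{"fingers":0.045,"tx":0,"ty":0,"tz":0,"twist":0},{"fingers":0.055,"tx":0,"ty":0,"tz":0,"twist":0},{"fingers":0.065,"tx":0,"ty":0,"tz":0,"twist":0},{"fingers":0.075,"tx":0,"ty":0,"tz":0,"twist":0},{"fingers":0.085,"tx":0,"ty":0,"tz":0,"twist":0},{"fingers":0.085,"tx":0,"ty":0,"tz":0,"twist":0}]' 40
```

```text
t: 8.55
tool_pos: [645.4, 112.1, 39.3]
tool_rot: [-3.142, 0.0, 1.571]
wrist_force: [0.8, -0.0, -0.4]
grip_width: 85.1
```

```bash
python3 -m jog '[{"fingers":0.085,"tx":0,"ty":0,"tz":-0.01,"twist":0},{"fingers":0.085,"tx":0,"ty":0,"tz":-0.02,"twist":0},{"fingers":0.085,"tx":0,"ty":0,"tz":-0.03,"twist":0},{"fingers":0.085,"tx":0,"ty":0,"tz":-0.03,"twist":0},{"fingers":0.085,"tx":0,"ty":0,"tz":-0.03,"twist":0},{"fingers":0.085,"tx":0,"ty":0,"tz":-0.03,"twist":0},{"fingers":0.085,"tx":0,"ty":0,"tz":-0.03,"twist":0},{"fingers":0.085,"tx":0,"ty":0,"tz":-0.01,"twist":0},{"fingers":0.085,"tx":0,"ty":0,"tz":0,"twist":0},{"fingers":0.085,"tx":0,"ty":0,"tz":0,"twist":0}]'
python3 - <<'E'
from h import *
for n in('top','scene'): snap(n,n+'3.png')
a=cv2.imread('pics/top3.png');b=cv2.imread('pics/scene3.png')
cv2.imwrite('pics/m3.png',np.hstack([cv2.resize(a[110:220,150:270],(420,385)),cv2.resize(b[180:300,180:300],(380,385))]))
E
```

```text
t: 9.38
tool_pos: [645.5, 112.1, 229.5]
tool_rot: [3.141, -0.0, 1.571]
wrist_force: [1.1, -0.3, -0.5]
grip_width: 85.1
```

View pics/m3.png

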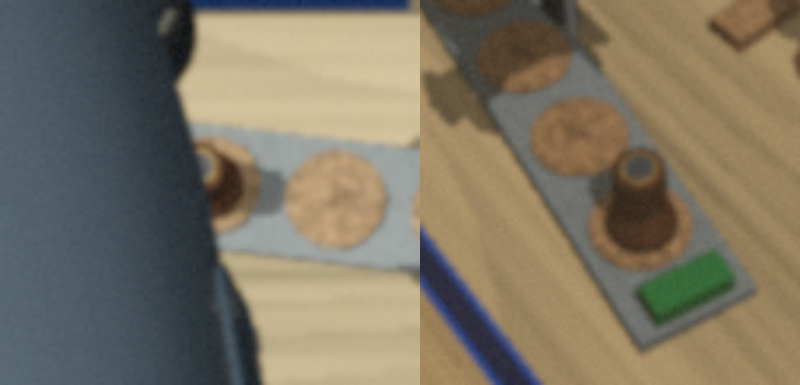

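```bash
python3 -m jog '[{"fingers":0.085,"tx":-0.0046,"ty":-0.026,"tz":0,"twist":0},{"fingers":0.085,"tx":-0.0046,"ty":-0.026,"tz":0,"twist":0},{"fingers":0.085,"tx":-0.0046,"ty":-0.026,"tz":0,"twist":0},{"fingers":0.085,"tx":-0.0046,"ty":-0.026,"tz":0,"twist":0},{"fingers":0.085,"tx":-0.0046,"ty":-0.026,"tz":0,"twist":0},{"fingers":0.085,"tx":-0.0046,"ty":-0.026,"tz":0,"twist":0},{"fingers":0.085,"tx":-0.0046,"ty":-0.026,"tz":0,"twist":0},{"fingers":0.085,"tx":-0.0046,"ty":-0.026,"tz":0,"twist":0},{"fingers":0.085,"tx":0,"ty":0,"tz":0,"twist":0},{"fingers":0.085,"tx":0,"ty":0,"tz":0,"twist":0},{"fingers":0.085,"tx":0,"ty":0,"tz":0,"twist":0}]'
```

```text
t: 10.4
tool_pos: [437.6, 75.3, 228.7]
tool_rot: [-3.141, 0.0, 1.571]
wrist_force: [0.8, 0.9, 0.6]
grip_width: 85.0
```

```bash
python3 -m jog '[{"fingers":0.085,"tx":0,"ty":0,"tz":0.015,"twist":0},{"fingers":0.085,"tx":0,"ty":0,"tz":0.025,"twist":0},{"fingers":0.085,"tx":0,"ty":0,"tz":0.025,"twist":0},{"fingers":0.085,"tx":0,"ty":0,"tz":0.025,"twist":0},{"fingers":0.085,"tx":0,"ty":0,"tz":0.02,"twist":0},{"fingers":0.085,"tx":0,"ty":0,"tz":0.015,"twist":0},{"fingers":0.085,"tx":0,"ty":0,"tz":0.015,"twist":0},{"fingers":0.085,"tx":0,"ty":0,"tz":0.005,"twist":0},{"fingers":0.085,"tx":0,"ty":0,"tz":0,"twist":0},{"fingers":0.085,"tx":0,"ty":0,"tz":0,"twist":0},{"fingers":0.085,"tx":0,"ty":0,"tz":0,"twist":0}]'
```

```text
t: 11.32
tool_pos: [438.3, 75.3, 84.9]
tool_rot: [3.141, -0.0, 1.571]
wrist_force: [-0.3, -0.3, 0.1]
grip_width: 84.9
```

```bash
python3 -m jog '[{"fingers":0.06,"tx":0,"ty":-0.0005,"tz":0.001,"twist":0},{"fingers":0.05,"tx":0,"ty":0,"tz":0,"twist":0},{"fingers":0.045,"tx":0,"ty":0,"tz":0,"twist":0},{"fingers":0.04,"tx":0,"ty":0,"tz":0,"twist":0},{"fingers":0.036,"tx":0,"ty":0,"tz":0,"twist":0},{"fingers":0.03,"tx":0,"ty":0,"tz":0,"twist":0},{"fingers":0.025,"tx":0,"ty":0,"tz":0,"twist":0},{"fingers":0.02,"tx":0,"ty":0,"tz":0,"twist":0},{"fingers":0.02,"tx":0,"ty":0,"tz":0,"twist":0},{"fingers":0.02,"tx":0,"ty":0,"tz":0,"twist":0}]' 40
```

```text
t: 12.15
tool_pos: [436.9, 75.2, 83.7]
tool_rot: [3.141, -0.0, 1.571]
wrist_force: [-2.4, -0.6, 6.0]
grip_width: 34.9
```

```bash
python3 -m jog '[{"fingers":0.02,"tx":0,"ty":0,"tz":-0.005,"twist":0},{"fingers":0.02,"tx":0,"ty":0,"tz":-0.01,"twist":0},{"fingers":0.02,"tx":0,"ty":0,"tz":-0.02,"twist":0},{"fingers":0.02,"tx":0,"ty":0,"tz":-0.02,"twist":0},{"fingers":0.02,"tx":0,"ty":0,"tz":-0.02,"twist":0},{"fingers":0.02,"tx":0,"ty":0,"tz":-0.02,"twist":0},{"fingers":0.02,"tx":0,"ty":0,"tz":-0.015,"twist":0},{"fingers":0.02,"tx":0,"ty":0,"tz":-0.006,"twist":0},{"fingers":0.02,"tx":0,"ty":0,"tz":0,"twist":0},{"fingers":0.02,"tx":0,"ty":0,"tz":0,"twist":0}]' 40
```

```text
t: 12.98
tool_pos: [436.8, 75.2, 198.9]
tool_rot: [-3.141, 0.0, 1.571]
wrist_force: [-0.3, 0.8, -2.2]
grip_width: 35.1
```

```bash
python3 -m jog '[{"fingers":0.02,"tx":-0.0077,"ty":0.006,"tz":0,"twist":0},{"fingers":0.02,"tx":-0.0154,"ty":0.0119,"tz":0,"twist":0},{"fingers":0.02,"tx":-0.0154,"ty":0.0119,"tz":0,"twist":0},{"fingers":0.02,"tx":-0.0154,"ty":0.0119,"tz":0,"twist":0},{"fingers":0.02,"tx":-0.0154,"ty":0.0119,"tz":0,"twist":0},{"fingers":0.02,"tx":-0.0154,"ty":0.0119,"tz":0,"twist":0},{"fingers":0.02,"tx":-0.0154,"ty":0.0119,"tz":0,"twist":0},{"fingers":0.02,"tx":-0.0154,"ty":0.0119,"tz":0,"twist":0},{"fingers":0.02,"tx":-0.0154,"ty":0.0119,"tz":0,"twist":0},{"fingers":0.02,"tx":-0.0154,"ty":0.0119,"tz":0,"twist":0},{"fingers":0.02,"tx":-0.0154,"ty":0.0119,"tz":0,"twist":0},{"fingers":0.02,"tx":-0.0154,"ty":0.0119,"tz":0,"twist":0},{"fingers":0.02,"tx":-0.0154,"ty":0.0119,"tz":0,"twist":0},{"fingers":0.02,"tx":-0.0154,"ty":0.0119,"tz":0,"twist":0},{"fingers":0.02,"tx":-0.0154,"ty":0.0119,"tz":0,"twist":0},{"fingers":0.02,"tx":-0.0077,"ty":0.006,"tz":0,"twist":0},{"fingers":0.02,"tx":0,"ty":0,"tz":0,"twist":0},{"fingers":0.02,"tx":0,"ty":0,"tz":0,"twist":0},{"fingers":0.02,"tx":0,"ty":0,"tz":0,"twist":0}]' 40
```

```text
t: 14.57
tool_pos: [614.9, -155.3, 198.8]
tool_rot: [-3.14, -0.0, 1.571]
wrist_force: [0.8, 0.9, -1.6]
grip_width: 34.9
```

```bash
python3 -m jog '[{"fingers":0.02,"tx":-0.0005,"ty":0,"tz":0.008,"twist":0},{"fingers":0.02,"tx":0,"ty":0,"tz":0.016,"twist":0},{"fingers":0.02,"tx":0,"ty":0,"tz":0.016,"twist":0},{"fingers":0.02,"tx":0,"ty":0,"tz":0.016,"twist":0},{"fingers":0.02,"tx":0,"ty":0,"tz":0.014,"twist":0},{"fingers":0.02,"tx":0,"ty":0,"tz":0.012,"twist":0},{"fingers":0.02,"tx":0,"ty":0,"tz":0.008,"twist":0},{"fingers":0.02,"tx":0,"ty":0,"tz":0.004,"twist":0},{"fingers":0.02,"tx":0,"ty":0,"tz":0,"twist":0},{"fingers":0.02,"tx":0,"ty":0,"tz":0,"twist":0},{"fingers":0.02,"tx":0,"ty":0,"tz":0,"twist":0}]' 40
```

```text
t: 15.48
tool_pos: [616.1, -156.2, 106.2]
tool_rot: [3.14, 0.0, 1.571]
wrist_force: [-0.1, -0.2, -0.8]
grip_width: 34.9
```

Target z 99.7, so 6.5 mm further down, slowly.

```bash
python3 -m jog '[{"fingers":0.02,"tx":0,"ty":-0.001,"tz":0.002,"twist":0},{"fingers":0.02,"tx":0,"ty":0,"tz":0.002,"twist":0},{"fingers":0.02,"tx":0,"ty":0,"tz":0.001,"twist":0},{"fingers":0.02,"tx":0,"ty":0,"tz":0.001,"twist":0},{"fingers":0.02,"tx":0,"ty":0,"tz":0,"twist":0},{"fingers":0.02,"tx":0,"ty":0,"tz":0,"twist":0},{"fingers":0.02,"tx":0,"ty":0,"tz":0,"twist":0}]' 40
```

```text
t: 16.07
tool_pos: [614.7, -156.3, 99.7]
tool_rot: [3.141, 0.0, 1.571]
wrist_force: [-3.0, 0.4, 5.4]
grip_width: 35.1
```

```bash
python3 -m jog '[{"fingers":0.037,"tx":0,"ty":0,"tz":0,"twist":0},{"fingers":0.04,"tx":0,"ty":0,"tz":0,"twist":0},{"fingers":0.045,"tx":0,"ty":0,"tz":0,"twist":0},{"fingers":0.055,"tx":0,"ty":0,"tz":0,"twist":0},{"fingers":0.065,"tx":0,"ty":0,"tz":0,"twist":0},{"fingers":0.075,"tx":0,"ty":0,"tz":0,"twist":0},{"fingers":0.085,"tx":0,"ty":0,"tz":0,"twist":0},{"fingers":0.085,"tx":0,"ty":0,"tz":0,"twist":0}]' 40
```

```text
t: 16.73
tool_pos: [614.6, -156.2, 99.3]
tool_rot: [-3.142, 0.0, 1.571]
wrist_force: [-1.0, -0.2, 0.2]
grip_width: 84.3
```

```bash
python3 -m jog '[{"fingers":0.085,"tx":0,"ty":0,"tz":-0.01,"twist":0},{"fingers":0.085,"tx":0,"ty":0,"tz":-0.02,"twist":0},{"fingers":0.085,"tx":0,"ty":0,"tz":-0.03,"twist":0},{"fingers":0.085,"tx":0,"ty":0,"tz":-0.03,"twist":0},{"fingers":0.085,"tx":0,"ty":0,"tz":-0.03,"twist":0},{"fingers":0.085,"tx":0,"ty":0,"tz":-0.01,"twist":0},{"fingers":0.085,"tx":0,"ty":0,"tz":0,"twist":0},{"fingers":0.085,"tx":0,"ty":0,"tz":0,"twist":0}]'
python3 - <<'E'
from h import *
for n in('top','scene'): snap(n,n+'4.png')
a=cv2.imread('pics/top4.png');b=cv2.imread('pics/scene4.png')
cv2.imwrite('pics/m4.png',np.hstack([cv2.resize(a[130:260,230:370],(415,385)),cv2.resize(b[100:220,150:270],(385,385))]))
E
```

```text
t: 17.4
tool_pos: [614.8, -156.3, 229.5]
tool_rot: [3.141, 0.0, 1.571]
wrist_force: [0.4, 0.3, -0.7]
grip_width: 84.8
```

View pics/m4.png

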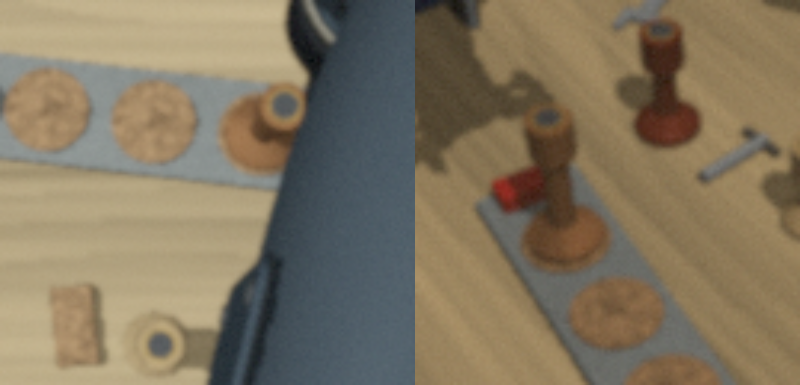

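```bash
python3 -m jog '[{"fingers":0.085,"tx":-0.0125,"ty":-0.0244,"tz":0,"twist":0},{"fingers":0.085,"tx":-0.0125,"ty":-0.0244,"tz":0,"twist":0},{"fingers":0.085,"tx":-0.0125,"ty":-0.0244,"tz":0,"twist":0},{"fingers":0.085,"tx":-0.0125,"ty":-0.0244,"tz":0,"twist":0},{"fingers":0.085,"tx":-0.0125,"ty":-0.0244,"tz":0,"twist":0},{"fingers":0.085,"tx":-0.0125,"ty":-0.0244,"tz":0,"twist":0},{"fingers":0.085,"tx":0,"ty":0,"tz":0,"twist":0},{"fingers":0.085,"tx":0,"ty":0,"tz":0,"twist":0},{"fingers":0.085,"tx":0,"ty":0,"tz":0,"twist":0}]'
```

```text
t: 18.25
tool_pos: [468.2, -231.1, 228.5]
tool_rot: [-3.141, -0.001, 1.571]
wrist_force: [1.0, -0.6, 0.5]
grip_width: 84.9
```

Target z 64: down 164.5 mm.

```bash
python3 -m jog '[{"fingers":0.085,"tx":0,"ty":0,"tz":0.015,"twist":0},{"fingers":0.085,"tx":0,"ty":0,"tz":0.025,"twist":0},{"fingers":0.085,"tx":0,"ty":0,"tz":0.025,"twist":0},{"fingers":0.085,"tx":0,"ty":0,"tz":0.025,"twist":0},{"fingers":0.085,"tx":0,"ty":0,"tz":0.025,"twist":0},{"fingers":0.085,"tx":0,"ty":0,"tz":0.02,"twist":0},{"fingers":0.085,"tx":0,"ty":0,"tz":0.015,"twist":0},{"fingers":0.085,"tx":0,"ty":0,"tz":0.01,"twist":0},{"fingers":0.085,"tx":0,"ty":0,"tz":0.004,"twist":0},{"fingers":0.085,"tx":0,"ty":0,"tz":0,"twist":0},{"fingers":0.085,"tx":0,"ty":0,"tz":0,"twist":0},{"fingers":0.085,"tx":0,"ty":0,"tz":0,"twist":0}]'
```

```text
t: 19.25
tool_pos: [469.0, -231.5, 66.2]
tool_rot: [3.14, 0.001, 1.571]
wrist_force: [-0.0, 0.5, -0.2]
grip_width: 85.2
```

```bash
python3 -m jog '[{"fingers":0.06,"tx":0,"ty":-0.0005,"tz":0.001,"twist":0},{"fingers":0.05,"tx":0,"ty":0,"tz":0,"twist":0},{"fingers":0.045,"tx":0,"ty":0,"tz":0,"twist":0},{"fingers":0.04,"tx":0,"ty":0,"tz":0,"twist":0},{"fingers":0.036,"tx":0,"ty":0,"tz":0,"twist":0},{"fingers":0.03,"tx":0,"ty":0,"tz":0,"twist":0},{"fingers":0.025,"tx":0,"ty":0,"tz":0,"twist":0},{"fingers":0.02,"tx":0,"ty":0,"tz":0,"twist":0},{"fingers":0.02,"tx":0,"ty":0,"tz":0,"twist":0},{"fingers":0.02,"tx":0,"ty":0,"tz":0,"twist":0}]' 40
```

```text
t: 20.08
tool_pos: [467.7, -231.4, 64.7]
tool_rot: [3.141, 0.0, 1.571]
wrist_force: [-2.4, 0.1, 5.6]
grip_width: 35.4
```

```bash
python3 -m jog '[{"fingers":0.02,"tx":0,"ty":0,"tz":-0.005,"twist":0},{"fingers":0.02,"tx":0,"ty":0,"tz":-0.01,"twist":0},{"fingers":0.02,"tx":0,"ty":0,"tz":-0.02,"twist":0},{"fingers":0.02,"tx":0,"ty":0,"tz":-0.025,"twist":0},{"fingers":0.02,"tx":0,"ty":0,"tz":-0.025,"twist":0},{"fingers":0.02,"tx":0,"ty":0,"tz":-0.025,"twist":0},{"fingers":0.02,"tx":0,"ty":0,"tz":-0.02,"twist":0},{"fingers":0.02,"tx":0,"ty":0,"tz":-0.02,"twist":0},{"fingers":0.02,"tx":0,"ty":0,"tz":-0.01,"twist":0},{"fingers":0.02,"tx":0,"ty":0,"tz":0,"twist":0},{"fingers":0.02,"tx":0,"ty":0,"tz":0,"twist":0}]' 40
```

```text
t: 21.0
tool_pos: [467.8, -231.3, 224.3]
tool_rot: [3.141, 0.0, 1.571]
wrist_force: [0.2, 0.6, -1.7]
grip_width: 34.7
```

```bash
python3 -m jog '[{"fingers":0.02,"tx":0.0063,"ty":0.006,"tz":0,"twist":0},{"fingers":0.02,"tx":0.0127,"ty":0.0121,"tz":0,"twist":0},{"fingers":0.02,"tx":0.0127,"ty":0.0121,"tz":0,"twist":0},{"fingers":0.02,"tx":0.0127,"ty":0.0121,"tz":0,"twist":0},{"fingers":0.02,"tx":0.0127,"ty":0.0121,"tz":0,"twist":0},{"fingers":0.02,"tx":0.0127,"ty":0.0121,"tz":0,"twist":0},{"fingers":0.02,"tx":0.0127,"ty":0.0121,"tz":0,"twist":0},{"fingers":0.02,"tx":0.0127,"ty":0.0121,"tz":0,"twist":0},{"fingers":0.02,"tx":0.0127,"ty":0.0121,"tz":0,"twist":0},{"fingers":0.02,"tx":0.0127,"ty":0.0121,"tz":0,"twist":0},{"fingers":0.02,"tx":0.0127,"ty":0.0121,"tz":0,"twist":0},{"fingers":0.02,"tx":0.0127,"ty":0.0121,"tz":0,"twist":0},{"fingers":0.02,"tx":0.0127,"ty":0.0121,"tz":0,"twist":0},{"fingers":0.02,"tx":0.0063,"ty":0.006,"tz":0,"twist":0},{"fingers":0.02,"tx":0,"ty":0,"tz":0,"twist":0},{"fingers":0.02,"tx":0,"ty":0,"tz":0,"twist":0},{"fingers":0.02,"tx":0,"ty":0,"tz":0,"twist":0}]' 40
```

```text
t: 22.42
tool_pos: [624.2, -66.6, 223.8]
tool_rot: [-3.14, 0.0, 1.571]
wrist_force: [-0.7, 1.1, -1.7]
grip_width: 35.1
```

Down to about 86 first (138 mm).

```bash
python3 -m jog '[{"fingers":0.02,"tx":0,"ty":0.0005,"tz":0.008,"twist":0},{"fingers":0.02,"tx":0,"ty":0,"tz":0.018,"twist":0},{"fingers":0.02,"tx":0,"ty":0,"tz":0.02,"twist":0},{"fingers":0.02,"tx":0,"ty":0,"tz":0.02,"twist":0},{"fingers":0.02,"tx":0,"ty":0,"tz":0.02,"twist":0},{"fingers":0.02,"tx":0,"ty":0,"tz":0.018,"twist":0},{"fingers":0.02,"tx":0,"ty":0,"tz":0.014,"twist":0},{"fingers":0.02,"tx":0,"ty":0,"tz":0.01,"twist":0},{"fingers":0.02,"tx":0,"ty":0,"tz":0.006,"twist":0},{"fingers":0.02,"tx":0,"ty":0,"tz":0.003,"twist":0},{"fingers":0.02,"tx":0,"ty":0,"tz":0,"twist":0},{"fingers":0.02,"tx":0,"ty":0,"tz":0,"twist":0},{"fingers":0.02,"tx":0,"ty":0,"tz":0,"twist":0}]' 40
```

```text
t: 23.5
tool_pos: [626.0, -66.3, 88.2]
tool_rot: [3.14, 0.0, 1.571]
wrist_force: [-0.2, -0.1, -1.8]
grip_width: 34.9
```

```bash
python3 -m jog '[{"fingers":0.02,"tx":0,"ty":-0.0005,"tz":0.002,"twist":0},{"fingers":0.02,"tx":0,"ty":0,"tz":0.002,"twist":0},{"fingers":0.02,"tx":0,"ty":0,"tz":0.001,"twist":0},{"fingers":0.02,"tx":0,"ty":0,"tz":0.001,"twist":0},{"fingers":0.02,"tx":0,"ty":0,"tz":0.0005,"twist":0},{"fingers":0.02,"tx":0,"ty":0,"tz":0,"twist":0},{"fingers":0.02,"tx":0,"ty":0,"tz":0,"twist":0}]' 40
```

```text
t: 24.08
tool_pos: [624.9, -66.2, 80.8]
tool_rot: [-3.142, 0.0, 1.571]
wrist_force: [0.1, -0.6, -0.5]
grip_width: 34.9
```

```bash
python3 -m jog '[{"fingers":0.02,"tx":0,"ty":0,"tz":0.0003,"twist":0},{"fingers":0.02,"tx":0,"ty":0,"tz":0,"twist":0},{"fingers":0.02,"tx":0,"ty":0,"tz":0,"twist":0}]' 40
```

```text
t: 24.33
tool_pos: [624.9, -66.2, 80.7]
tool_rot: [3.141, 0.0, 1.571]
wrist_force: [-1.4, -0.3, 2.8]
grip_width: 34.9
```

Contact (2.8 N). Release and lift.

```bash
python3 -m jog '[{"fingers":0.037,"tx":0,"ty":0,"tz":0,"twist":0},{"fingers":0.04,"tx":0,"ty":0,"tz":0,"twist":0},{"fingers":0.045,"tx":0,"ty":0,"tz":0,"twist":0},{"fingers":0.055,"tx":0,"ty":0,"tz":0,"twist":0},{"fingers":0.065,"tx":0,"ty":0,"tz":0,"twist":0},{"fingers":0.075,"tx":0,"ty":0,"tz":0,"twist":0},{"fingers":0.085,"tx":0,"ty":0,"tz":0,"twist":0},{"fingers":0.085,"tx":0,"ty":0,"tz":0,"twist":0}]' 40
```

```text
t: 25.0
tool_pos: [624.9, -66.2, 80.5]
tool_rot: [-3.142, 0.0, 1.571]
wrist_force: [-0.4, 0.2, -0.3]
grip_width: 84.8
```

```bash
python3 -m jog '[{"fingers":0.085,"tx":0,"ty":0,"tz":-0.01,"twist":0},{"fingers":0.085,"tx":0,"ty":0,"tz":-0.02,"twist":0},{"fingers":0.085,"tx":0,"ty":0,"tz":-0.03,"twist":0},{"fingers":0.085,"tx":0,"ty":0,"tz":-0.03,"twist":0},{"fingers":0.085,"tx":0,"ty":0,"tz":-0.03,"twist":0},{"fingers":0.085,"tx":0,"ty":0,"tz":-0.02,"twist":0},{"fingers":0.085,"tx":0,"ty":0,"tz":-0.01,"twist":0},{"fingers":0.085,"tx":0,"ty":0,"tz":0,"twist":0},{"fingers":0.085,"tx":0,"ty":0,"tz":0,"twist":0}]'
```

```text
t: 25.75
tool_pos: [624.9, -66.2, 230.3]
tool_rot: [3.141, 0.0, 1.571]
wrist_force: [0.6, -0.3, 0.1]
grip_width: 85.1
```

Now stick_80 at (440.5, -66): dx = -184.4.

```bash
python3 -m jog '[{"fingers":0.085,"tx":0,"ty":-0.0264,"tz":0,"twist":0},{"fingers":0.085,"tx":0,"ty":-0.0264,"tz":0,"twist":0},{"fingers":0.085,"tx":0,"ty":-0.0264,"tz":0,"twist":0},{"fingers":0.085,"tx":0,"ty":-0.0264,"tz":0,"twist":0},{"fingers":0.085,"tx":0,"ty":-0.0264,"tz":0,"twist":0},{"fingers":0.085,"tx":0,"ty":-0.0264,"tz":0,"twist":0},{"fingers":0.085,"tx":0,"ty":-0.0264,"tz":0,"twist":0},{"fingers":0.085,"tx":0,"ty":0,"tz":0,"twist":0},{"fingers":0.085,"tx":0,"ty":0,"tz":0,"twist":0},{"fingers":0.085,"tx":0,"ty":0,"tz":0,"twist":0}]'
python3 - <<'E'
from h import *
for n in('top','scene'): snap(n,n+'5.png')
a=cv2.imread('pics/top5.png');b=cv2.imread('pics/scene5.png')
cv2.imwrite('pics/m5.png',np.hstack([cv2.resize(a[130:260,230:370],(415,385)),cv2.resize(b[100:220,170:290],(385,385))]))
E
```

```text
t: 26.58
tool_pos: [440.3, -66.3, 229.7]
tool_rot: [-3.141, -0.0, 1.571]
wrist_force: [-0.2, -0.1, 0.1]
grip_width: 85.2
```

View pics/m5.png

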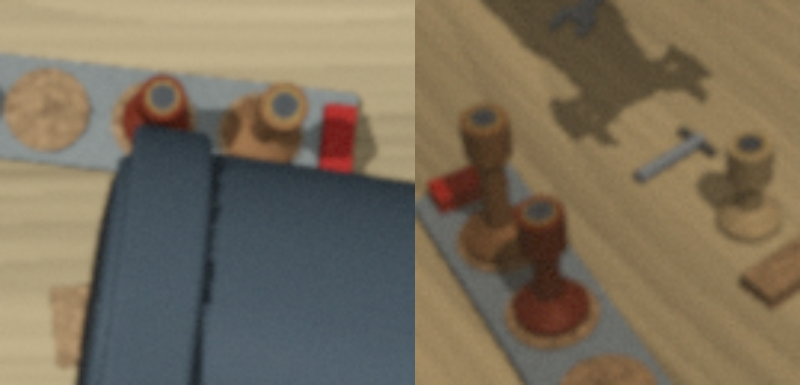

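```bash
python3 -m jog '[{"fingers":0.085,"tx":0,"ty":0,"tz":0.015,"twist":0},{"fingers":0.085,"tx":0,"ty":0,"tz":0.025,"twist":0},{"fingers":0.085,"tx":0,"ty":0,"tz":0.025,"twist":0},{"fingers":0.085,"tx":0,"ty":0,"tz":0.025,"twist":0},{"fingers":0.085,"tx":0,"ty":0,"tz":0.025,"twist":0},{"fingers":0.085,"tx":0,"ty":0,"tz":0.025,"twist":0},{"fingers":0.085,"tx":0,"ty":0,"tz":0.02,"twist":0},{"fingers":0.085,"tx":0,"ty":0,"tz":0.015,"twist":0},{"fingers":0.085,"tx":0,"ty":0,"tz":0.008,"twist":0},{"fingers":0.085,"tx":0,"ty":0,"tz":0.003,"twist":0},{"fingers":0.085,"tx":0,"ty":0,"tz":0,"twist":0},{"fingers":0.085,"tx":0,"ty":0,"tz":0,"twist":0},{"fingers":0.085,"tx":0,"ty":0,"tz":0,"twist":0}]'
```

```text
t: 27.77
tool_pos: [440.9, -66.4, 45.3]
tool_rot: [3.14, 0.0, 1.571]
wrist_force: [0.4, -0.3, -0.5]
grip_width: 85.0
```

```bash
python3 -m jog '[{"fingers":0.06,"tx":0,"ty":0,"tz":0.001,"twist":0},{"fingers":0.05,"tx":0,"ty":0,"tz":0,"twist":0},{"fingers":0.045,"tx":0,"ty":0,"tz":0,"twist":0},{"fingers":0.04,"tx":0,"ty":0,"tz":0,"twist":0},{"fingers":0.036,"tx":0,"ty":0,"tz":0,"twist":0},{"fingers":0.03,"tx":0,"ty":0,"tz":0,"twist":0},{"fingers":0.025,"tx":0,"ty":0,"tz":0,"twist":0},{"fingers":0.02,"tx":0,"ty":0,"tz":0,"twist":0},{"fingers":0.02,"tx":0,"ty":0,"tz":0,"twist":0},{"fingers":0.02,"tx":0,"ty":0,"tz":0,"twist":0}]' 40
```

```text
t: 28.6
tool_pos: [439.8, -66.3, 43.8]
tool_rot: [-3.141, 0.0, 1.571]
wrist_force: [-2.6, -0.5, 5.1]
grip_width: 35.2
```

```bash
python3 -m jog '[{"fingers":0.02,"tx":0,"ty":0,"tz":-0.005,"twist":0},{"fingers":0.02,"tx":0,"ty":0,"tz":-0.01,"twist":0},{"fingers":0.02,"tx":0,"ty":0,"tz":-0.02,"twist":0},{"fingers":0.02,"tx":0,"ty":0,"tz":-0.025,"twist":0},{"fingers":0.02,"tx":0,"ty":0,"tz":-0.025,"twist":0},{"fingers":0.02,"tx":0,"ty":0,"tz":-0.025,"twist":0},{"fingers":0.02,"tx":0,"ty":0,"tz":-0.02,"twist":0},{"fingers":0.02,"tx":0,"ty":0,"tz":-0.01,"twist":0},{"fingers":0.02,"tx":0,"ty":0,"tz":0,"twist":0},{"fingers":0.02,"tx":0,"ty":0,"tz":0,"twist":0}]' 40
```

```text
t: 29.43
tool_pos: [440.3, -66.3, 183.7]
tool_rot: [3.141, 0.0, 1.571]
wrist_force: [-0.3, 0.3, -1.1]
grip_width: 34.8
```

```bash
python3 -m jog '[{"fingers":0.02,"tx":0.0034,"ty":0.0075,"tz":0,"twist":0},{"fingers":0.02,"tx":0.0069,"ty":0.015,"tz":0,"twist":0},{"fingers":0.02,"tx":0.0069,"ty":0.015,"tz":0,"twist":0},{"fingers":0.02,"tx":0.0069,"ty":0.015,"tz":0,"twist":0},{"fingers":0.02,"tx":0.0069,"ty":0.015,"tz":0,"twist":0},{"fingers":0.02,"tx":0.0069,"ty":0.015,"tz":0,"twist":0},{"fingers":0.02,"tx":0.0069,"ty":0.015,"tz":0,"twist":0},{"fingers":0.02,"tx":0.0069,"ty":0.015,"tz":0,"twist":0},{"fingers":0.02,"tx":0.0069,"ty":0.015,"tz":0,"twist":0},{"fingers":0.02,"tx":0.0069,"ty":0.015,"tz":0,"twist":0},{"fingers":0.02,"tx":0.0069,"ty":0.015,"tz":0,"twist":0},{"fingers":0.02,"tx":0.0069,"ty":0.015,"tz":0,"twist":0},{"fingers":0.02,"tx":0.0069,"ty":0.015,"tz":0,"twist":0},{"fingers":0.02,"tx":0.0034,"ty":0.0075,"tz":0,"twist":0},{"fingers":0.02,"tx":0,"ty":0,"tz":0,"twist":0},{"fingers":0.02,"tx":0,"ty":0,"tz":0,"twist":0},{"fingers":0.02,"tx":0,"ty":0,"tz":0,"twist":0}]' 40
```

```text
t: 30.85
tool_pos: [634.2, 23.2, 182.9]
tool_rot: [-3.14, 0.0, 1.571]
wrist_force: [0.3, 0.2, -0.6]
grip_width: 35.4
```

Down to about 65 (118 mm).

```bash
python3 -m jog '[{"fingers":0.02,"tx":0,"ty":0.0005,"tz":0.008,"twist":0},{"fingers":0.02,"tx":0,"ty":0,"tz":0.016,"twist":0},{"fingers":0.02,"tx":0,"ty":0,"tz":0.018,"twist":0},{"fingers":0.02,"tx":0,"ty":0,"tz":0.018,"twist":0},{"fingers":0.02,"tx":0,"ty":0,"tz":0.018,"twist":0},{"fingers":0.02,"tx":0,"ty":0,"tz":0.016,"twist":0},{"fingers":0.02,"tx":0,"ty":0,"tz":0.012,"twist":0},{"fingers":0.02,"tx":0,"ty":0,"tz":0.008,"twist":0},{"fingers":0.02,"tx":0,"ty":0,"tz":0.004,"twist":0},{"fingers":0.02,"tx":0,"ty":0,"tz":0,"twist":0},{"fingers":0.02,"tx":0,"ty":0,"tz":0,"twist":0},{"fingers":0.02,"tx":0,"ty":0,"tz":0,"twist":0}]' 40
```

```text
t: 31.85
tool_pos: [636.1, 23.3, 66.4]
tool_rot: [3.14, 0.0, 1.571]
wrist_force: [1.3, -0.8, -0.7]
grip_width: 35.2
```

```bash
python3 -m jog '[{"fingers":0.02,"tx":-0.0003,"ty":-0.0005,"tz":0.002,"twist":0},{"fingers":0.02,"tx":0,"ty":0,"tz":0.0015,"twist":0},{"fingers":0.02,"tx":0,"ty":0,"tz":0.001,"twist":0},{"fingers":0.02,"tx":0,"ty":0,"tz":0.001,"twist":0},{"fingers":0.02,"tx":0,"ty":0,"tz":0.0005,"twist":0},{"fingers":0.02,"tx":0,"ty":0,"tz":0,"twist":0},{"fingers":0.02,"tx":0,"ty":0,"tz":0,"twist":0}]' 40
```

```text
t: 32.43
tool_pos: [635.1, 23.1, 59.8]
tool_rot: [3.141, 0.0, 1.571]
wrist_force: [-2.7, -0.2, 3.7]
grip_width: 35.1
```

Contact at the expected height. Release and lift.

```bash
python3 -m jog '[{"fingers":0.037,"tx":0,"ty":0,"tz":0,"twist":0},{"fingers":0.04,"tx":0,"ty":0,"tz":0,"twist":0},{"fingers":0.045,"tx":0,"ty":0,"tz":0,"twist":0},{"fingers":0.055,"tx":0,"ty":0,"tz":0,"twist":0},{"fingers":0.065,"tx":0,"ty":0,"tz":0,"twist":0},{"fingers":0.075,"tx":0,"ty":0,"tz":0,"twist":0},{"fingers":0.085,"tx":0,"ty":0,"tz":0,"twist":0},{"fingers":0.085,"tx":0,"ty":0,"tz":0,"twist":0}]' 40
```

```text
t: 33.1
tool_pos: [635.1, 23.1, 59.5]
tool_rot: [-3.142, 0.0, 1.571]
wrist_force: [0.2, 0.4, -0.0]
grip_width: 85.0
```

```bash
python3 -m jog '[{"fingers":0.085,"tx":0,"ty":0,"tz":-0.01,"twist":0},{"fingers":0.085,"tx":0,"ty":0,"tz":-0.02,"twist":0},{"fingers":0.085,"tx":0,"ty":0,"tz":-0.03,"twist":0},{"fingers":0.085,"tx":0,"ty":0,"tz":-0.03,"twist":0},{"fingers":0.085,"tx":0,"ty":0,"tz":-0.03,"twist":0},{"fingers":0.085,"tx":0,"ty":0,"tz":-0.03,"twist":0},{"fingers":0.085,"tx":0,"ty":0,"tz":-0.02,"twist":0},{"fingers":0.085,"tx":0,"ty":0,"tz":-0.01,"twist":0},{"fingers":0.085,"tx":0,"ty":-0.02,"tz":0,"twist":0},{"fingers":0.085,"tx":0,"ty":-0.03,"tz":0,"twist":0},{"fingers":0.085,"tx":0,"ty":-0.03,"tz":0,"twist":0},{"fingers":0.085,"tx":0,"ty":-0.03,"tz":0,"twist":0},{"fingers":0.085,"tx":0,"ty":-0.03,"tz":0,"twist":0},{"fingers":0.085,"tx":0,"ty":-0.03,"tz":0,"twist":0},{"fingers":0.085,"tx":0,"ty":-0.03,"tz":0,"twist":0},{"fingers":0.085,"tx":0,"ty":-0.03,"tz":0,"twist":0},{"fingers":0.085,"tx":0,"ty":-0.02,"tz":0,"twist":0},{"fingers":0.085,"tx":0,"ty":0,"tz":0,"twist":0},{"fingers":0.085,"tx":0,"ty":0,"tz":0,"twist":0},{"fingers":0.085,"tx":0,"ty":0,"tz":0,"twist":0}]'
python3 - <<'E'
from h import *
for n in('top','scene'): snap(n,n+'6.png')
a=cv2.imread('pics/top6.png');b=cv2.imread('pics/scene6.png')
cv2.imwrite('pics/m6.png',cv2.resize(a[125:215,170:360],None,fx=4,fy=4,interpolation=cv2.INTER_CUBIC))
cv2.imwrite('pics/n6.png',cv2.resize(b[110:290,160:300],None,fx=3.2,fy=3.2,interpolation=cv2.INTER_CUBIC))
E
```

```text
t: 34.77
tool_pos: [385.7, 23.0, 239.7]
tool_rot: [3.141, 0.0, 1.571]
wrist_force: [0.6, -0.0, 0.9]
grip_width: 85.0
```

View pics/m6.png

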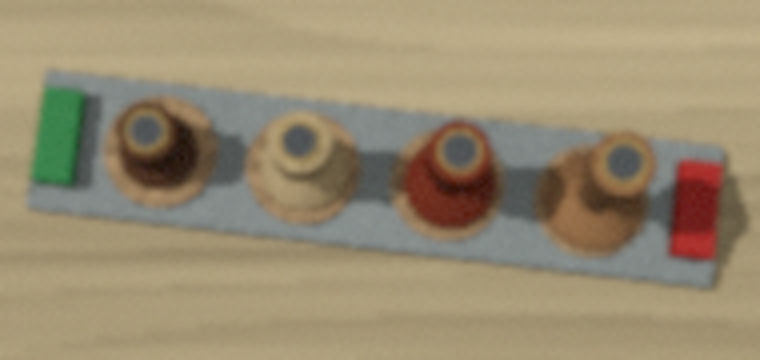

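View pics/n6.png

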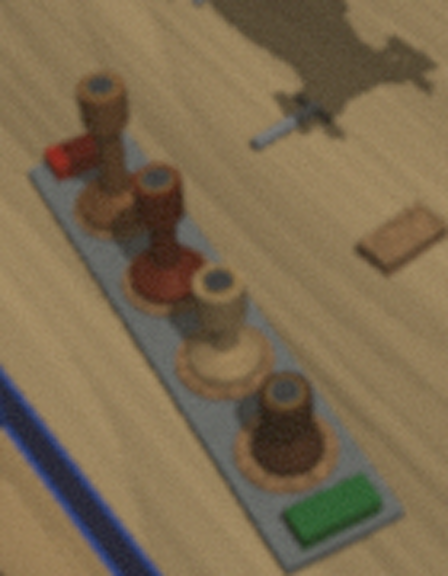

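Run:
```python
from h import *
c=dict(np.load('pics/top6.png.npz'))
T=[(645.5,112.4),(635.3,22.9),(625.1,-66.6),(615,-156)]
for (x,y,z),t in zip([(147,131,76),(299,142,96),(460,151,116),(624,161,136)],T):
    p=pix2world(c,(x+.5)/4-.5+170,(y+.5)/4-.5+125,z); print(p.round(1),(p[:2]-t).round(1))
```

```text
[645.7 112.7  76. ] [0.2 0.3]
[634.8  22.8  96. ] [-0.5 -0.1]
[625.3 -67.8 116. ] [ 0.2 -1.2]
[ 615.6 -155.7  136. ] [0.6 0.3]
```

All within about 1.3 mm of the pad centres, and upright. Handing in.

```bash
python3 -c "
from plant import job
print(job.job_done())"
```

```text
the job is handed in; nothing more can be done
None
```

The four candlesticks are standing on the cork pads in height order: oak 120 mm next to the red block, then cherry 100 mm, beech 80 mm, and walnut 60 mm next to the green block. I gripped each by its cup, lowered it until it just touched the pad (about 3–5 N at the wrist), and then released it. The job was handed in at about 35 s with the arm clear.

In the last pictures all four stand upright. The top of each measures within about 1.3 mm of its pad centre, against a camera calibration good to about 2 mm. None fell or was dropped, and no check failed or disagreed. The first two jog calls with incomplete rows were refused, but they moved nothing.

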